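# Level the packing scale with its two knobs

### The arm

A 6-joint arm with a two-finger parallel gripper is mounted at the origin on a cart in front of the work surface, level with it; the furniture and walls round the work are solid. World frame = base frame: x ahead of the robot, y to its left, z up, the work surface at z = 0. Lengths are in mm, angles in rad, forces in N, time in s.
With the tool pointing down it reaches from about 300 to 825 mm from the base axis. Payload 5.4 kg.
Tool frame: the origin (TCP) lies between the finger pads; the fingertips stand 19 mm ahead of it and the grasp point (between the pads) is the TCP; y points along the fingers, z is the direction in which the jaws open and shut, and the axes are right-handed (so a half turn about y gives the same grasp; the last joint's range is limited). The gripper opens to 92 mm and grips with 3 to 60 N. Pads are 20 mm wide; open, the fingers measure 128 mm over their backs; the gripper's body (75 mm by 189 mm) begins 69 mm behind the grasp point.
Start: joints at [0.964, 0.158, 1.597, -0, 1.386, -0.21], TCP at [222.228, 530.303, 233.601] pointing down, gripper open.
Joint ranges: [-2.91, 2.91], [-0.94, 2.29], [0.18, 2.7], [-1.29, 4.43], [0.17, 2.64], [-3, 3]. Speed limits (rad/s): [2.57, 2.57, 3.14, 3.14, 3.14, 3.14].

### API

Orientations are given as a unit quaternion [x, y, z, w].
In Python, from workcell import * gives the robot as it stands. The module is installed in compiled form; this text tells all that it offers.
- The arm moves only by the shell command python3 -m jog 'ROWS' [OPENING] [FORCE]. ROWS is a JSON object of lists of equal length, an entry for each row: "translation": the shift along the tool's x, y, z in mm, a list of three; "twist": the turn, a rotation vector about the tool's x, y, z in degrees, a list of three. A call has 1 to 20 rows; each row shifts and turns the commanded pose from where the row before left it, along the tool's axes as they then stand; what a row does not reach is not made up. A row lasts 1/12 s, in which the tool goes at most 41.7 mm and 7.16 degrees, less where a joint would pass 70% of its speed; a pose out of reach is approached as far as the arm can. A call is refused whole if a number of a shift passes 41.7 or a number of a turn 7.16, either way. A call with a gripper value outside its range is refused whole. OPENING is the opening, from 0 (shut) to 1 (fully open), set as the call begins (- or left out, the last holds). The fingers move at their own pace and stop on an object; FORCE is the grip in N (left out, the last holds). Time passes only in rows, so rows that do not move let the fingers close. It gives the time, the measured TCP pose, the force and the opening at its end, in the units of the state.
- sense(): the state, without advancing time (a new reading comes with each control period).
- grab_frame(name): name is "side" or "top"; returns a dict with "img" (400x640x3 uint8, red, green, blue), "z_map" (400x640 float32, mm along the optical axis (not along the pixel's ray), 0 where there is no reading), "intrinsics" (3x3 intrinsics, pixels), "R" (3x3) and "t" (3): a world point X has camera coordinates R X + t. Camera axes: x right, y down, z forward; pixel columns grow to the right and rows downward; lengths in mm; the calibration is good to about 2 mm. A picture is of the moment at which its call begins.
- hand_in(): hands the job in, once; it reports no verdict.
The state is a dict: "time": time; "joint_pos": joint angles; "dq": joint speeds; "tau": joint torques, N m; "position": TCP position; "tool_rot": TCP orientation; "force": force on the tool from outside, world axes, zero at the start; "moment": the same for the moment, N m; "opening": opening from 0.0 (shut) to 1.0 (fully open).
Only numpy, scipy, OpenCV 4.12 (cv2) and the standard library are available. Lean on these libraries where they do the work, as an engineer would, in place of code of your own. Each camera call takes 0.05 s, during which the arm holds its last target. There are 200 camera calls.

### The job

The pan of the small packing scale on the bench is out of level. Turn the two round black knobs of the scale, each as far as it needs, until the pan sits level to within one degree, flush with the tops of the two gauge posts; work only by the knobs without pushing on the pan, and leave the things round the scale where they are.

Things in the scene. Friction and masses are not known exactly. Their poses are not given: they have to be found in the camera images.
- scale: Fixed grey base, about 156 x 156 mm; origin on the bench under the middle of the pan, z up, yaw varies. In its frame (mm): pan's pivot (55,-55,40); front knob's axis (-105,-55), left knob's (55,105); two dark gauge posts, 10 thick, at (-91,35) and (-35,91), whose flat tops (z 55) are flush with the level pan's top; low black indicator head behind the pan at (122,-20), top z 51.
- pan: Square brushed-steel pan, 160 x 160 x 5 mm, top about 55 mm above the bench. Origin at its pivot 12 mm under the sheet, which never moves. Level: its z axis is vertical, x and y parallel to the scale's. The front knob tilts it about the scale's y axis, the left knob about its own x axis, each by raising or lowering a brass nut 160 mm from the pivot. Starts tilted 2 to 8 degrees in all.
- pan_centre (a point): Middle of the top face of the pan; axes as pan.
- front_knob_grip (a point): On the axis of the front knob at gripping height, 101 mm above the bench. Fluted round black knob, 40 mm across, 85 to 111 mm above the bench, on an upright spindle. Turns in place and stays where left (0.1 N m friction). Clockwise seen from above raises its nut, 7.2 mm or 2.6 degrees of pan tilt (positive about y) per radian. Its nut starts too high; at most 2.2 rad needed.
- left_knob_grip (a point): The same point on the like knob at the left of the pan's far side. It stands on the carrier that the front knob tilts, so it leans up to 6 degrees until that is set. Clockwise seen from above raises its nut, 7.2 mm or 2.6 degrees of pan tilt (positive about x) per radian. Its nut starts too high, too low or about right; at most 2.2 rad needed.
- tape_roll: Roll of tape lying flat, 100 mm across, 49 mm high, bystander; origin under its middle.
- sample_box: Small cardboard box, 52 x 79 x 36 mm, bystander; origin under its middle.
- oil_bottle: Small bottle, 43 mm across, 105 mm high, bystander; origin under its middle.
- stapler: Stapler, 34 x 157 x 48 mm, bystander; origin under its middle.

How it is judged (in metres and radians):
At the end, for the whole second after the job is handed in: The pan is level: its own z axis within 0.02 rad (1.15 degrees) of vertical, and at rest (angle between pan's own z axis and vertical below 0.02 rad and angular speed of pan below 0.02 rad/s); the robot touches nothing.
It fails at once if the pan is pushed (more than 8 N from the fingers or the arm) (contact force between any of the fingers, the arm and pan above 8 N).
It fails at once if a bystander is moved by more than 20 mm (distance of any of tape_roll, sample_box, oil_bottle, stapler from where it was at the start of the episode above 0.02 m).
It also fails if it takes over 64 s, if anything falls off the work surface, if the arm or the gripper's body presses on something with over 40 N, if the wrist force passes 120 N, or if a joint passes its speed limit or range.

## Working session

There is one attempt and no reset: what is moved stays moved. The work goes in short steps, Python scripts to look and compute and a shell command to move; the robot and the scene stay as the last step left them, time stands still between calls to the robot, and variables do not carry over. Pictures are saved under pics/ and viewed, about 8 in all and at most 12, crops included, and the job is handed in when it is done.

```bash
mkdir -p pics; cat > h.py <<'E'
from workcell import *
import numpy as np, cv2
def cloud(f):
    K,R,t=np.array(f["intrinsics"]),np.array(f["R"]),np.array(f["t"])
    z=f["z_map"].astype(float); v,u=np.mgrid[:400,:640]
    c=np.stack([(u-K[0,2])/K[0,0]*z,(v-K[1,2])/K[1,1]*z,z],-1)
    P=(c-t)@R; P[z==0]=np.nan
    return P
def save(f,n): cv2.imwrite(f"pics/{n}.png",f["img"][:,:,::-1])
E
python3 - <<'E'
from h import *
for n in("top","side"):
    f=grab_frame(n); save(f,n+"0"); np.savez(n+"0.npz",**f)
    print(n, -np.array(f["R"]).T@f["t"], np.round(f["R"],2).tolist(),f["intrinsics"][0][0])
print(sense())
E
```

```text
top [ 429.31675301    5.42586046 1372.32475616] [[-0.03, -1.0, -0.02], [-1.0, 0.03, -0.05], [0.05, 0.01, -1.0]] 431.794033163717
side [  119.89095186 -1058.70603055   677.34479291] [[0.94, -0.35, -0.01], [-0.17, -0.44, -0.88], [0.3, 0.83, -0.47]] 371.33553875058834
{'time': 0.1, 'joint_pos': array([ 9.63901987e-01,  1.58975923e-01,  1.59810276e+00, -1.94419662e-05,
        1.38620293e+00, -2.10103380e-01]), 'dq': array([ 0.00039852, -0.00291031, -0.00259975, -0.00151504,  0.000111  ,
        0.00020386]), 'tau': array([-2.37246768e-04, -3.86501241e+01, -3.22961032e+01,  7.03052455e-02,
        3.39133234e-02, -7.23798826e-05]), 'position': array([221.92916879, 529.86467662, 232.72480618]), 'tool_rot': array([ 0.69378693, -0.13959801,  0.139136  , -0.69268555]), 'force': array([ 0.22414374, -0.33749238,  1.22092395]), 'moment': array([ 0.00980912, -0.00212155,  0.04267488]), 'opening': 1.0009782462189976}
```

View pics/top0.png

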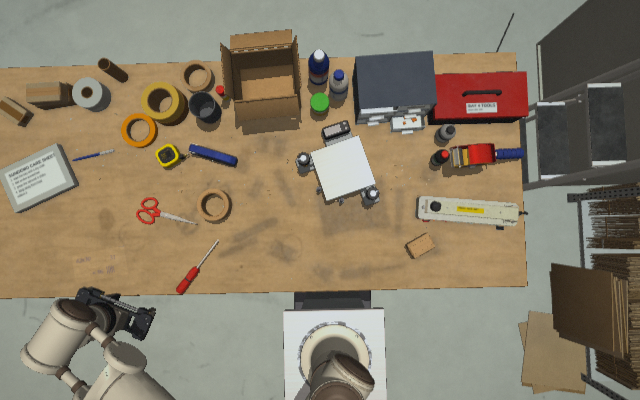

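View pics/side0.png

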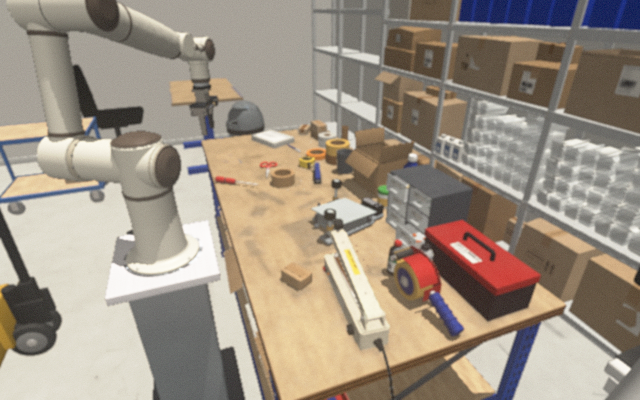

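The top view shows the pan at about (343,168), the front knob at (372,195), the left knob at (303,160) and the indicator head at (336,130). The side view shows the front knob at (330,215) and the left knob at (336,184).

```bash
cat >> h.py <<'E'
def panfit(f,P,show=True):
    # bright low-saturation pixels near the pan
    hsv=cv2.cvtColor(f["img"],cv2.COLOR_RGB2HSV)
    near=(P[...,0]>480)&(P[...,0]<800)&(abs(P[...,1])<180)&(P[...,2]>35)&(P[...,2]<80)
    m=((hsv[...,1]<60)&(hsv[...,2]>110)&near).astype(np.uint8)
    n,l,s,c=cv2.connectedComponentsWithStats(m)
    i=1+np.argmax(s[1:,4]); M=(l==i).astype(np.uint8)
    rect=cv2.minAreaRect(np.argwhere(M)[:,::-1].astype(np.float32))
    E=cv2.erode(M,np.ones((5,5)))>0; Q=P[E]; Q=Q[np.isfinite(Q[:,0])]
    for _ in range(3):
        c=Q.mean(0); nrm=np.linalg.svd(Q-c,full_matrices=False)[2][2]; nrm*=np.sign(nrm[2])
        d=(Q-c)@nrm; Q=Q[abs(d)<max(2.5*d.std(),.5)]
    return M,c,nrm,d.std(),rect
E
python3 - <<'E'
from h import *
for nme in("top","side"):
    f=dict(np.load(nme+"0.npz")); P=cloud(f)
    M,c,n,s,rect=panfit(f,P)
    print(nme,M.sum(),"c",c.round(1),"n",n.round(4),"res",s.round(2),rect)
    Q=P[M>0][:,:2].astype(np.float32); r=cv2.minAreaRect(Q); print("rect world",r)
    # knob tops
    m=((P[...,2]>95)&(P[...,2]<125)&(P[...,0]>480)&(P[...,0]<800)&(abs(P[...,1])<180)).astype(np.uint8)
    k,l,st,ce=cv2.connectedComponentsWithStats(m)
    for i in range(1,k):
        if st[i,4]>15:
            q=P[l==i]; print(" top",ce[i].round(0),st[i,4],np.median(q,0).round(1),q.min(0).round(),q.max(0).round())
    t=P[300:380,:] if 0 else None
    b=P[(abs(P[...,2])<12)&(P[...,0]>450)&(P[...,0]<800)&(abs(P[...,1])<250)]; print("bench z",np.median(b[:,2]),np.c_[np.linalg.lstsq(np.c_[b[:,:2],np.ones(len(b))],b[:,2],rcond=None)[0]].T)
f=dict(np.load("top0.npz"))
cv2.imwrite("pics/crop0.png",cv2.resize(f["img"][100:240,260:440,::-1],None,fx=4,fy=4,interpolation=cv2.INTER_CUBIC))
E
```

```text
top 2693 c [592.4 -42.1  53.7] n [0.0434 0.0821 0.9957] res 2.39 ((341.46380615234375, 169.29864501953125), (54.28468704223633, 55.024627685546875), 70.34617614746094)
rect world ((586.962646484375, -38.15443420410156), (167.96359252929688, 169.1343994140625), 17.280597686767578)
 top [283. 110.] 345 [758.6 131.8 110.9] [743.  84.  95.] [777. 180. 125.]
 top [303. 158.] 135 [615.3  74.9 109.1] [598.  57.  95.] [635.  93. 116.]
 top [372. 193.] 127 [ 506.9 -125.1  109.6] [ 489. -145.   98.] [ 525. -108.  117.]
bench z -1.0722263778651597 [[ 1.25808979e-03 -2.02058966e-03 -1.74023149e+00]]
side 808 c [605.8 -45.4  53.9] n [0.0397 0.0818 0.9959] res 0.99 ((343.2397766113281, 210.22850036621094), (62.22222900390625, 25.427026748657227), 19.653823852539062)
rect world ((596.8558959960938, -39.59934997558594), (173.672119140625, 187.17266845703125), 30.329391479492188)
 top [366. 169.] 195 [760.1 118.5 110.9] [742.  82.  95.] [800. 180. 125.]
 top [336. 182.] 67 [611.8  66.2 107.9] [596.  54.  95.] [633.  95. 112.]
 top [395. 200.] 117 [ 737.3 -136.6  109. ] [ 734. -180.   95.] [742. -85. 124.]
 top [329. 213.] 105 [ 503.2 -134.3  108.4] [ 488. -149.   95.] [ 527. -108.  112.]
bench z -0.6068922231560621 [[ 5.42565797e-03 -2.52679206e-03 -3.48913253e+00]]
```

View pics/crop0.png

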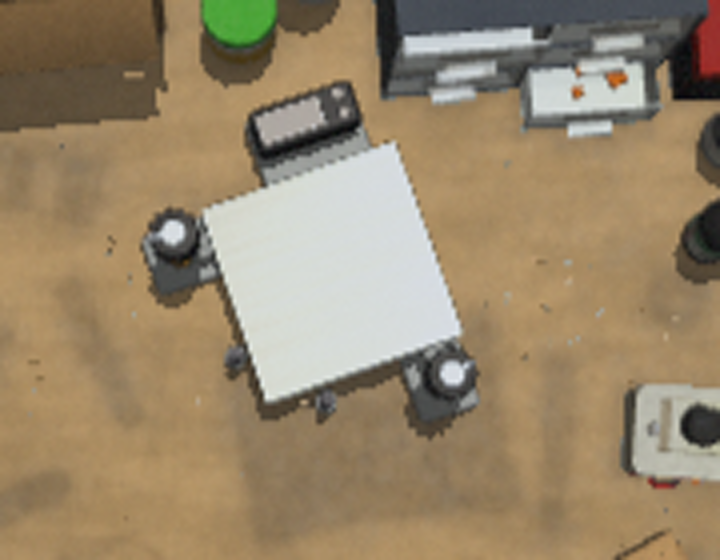

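```bash
python3 - <<'E'
from h import *
from scipy.spatial.transform import Rotation as Ro
s=sense(); R=Ro.from_quat(s["tool_rot"]); print(R.as_matrix().round(3))
print("to above front, tool axes:",R.inv().apply(np.array([507,-126,190])-s["position"]).round(1))
P=cloud(dict(np.load("top0.npz")))
for c in [(507,-126),(615,75)]:
    for h in (75,120,160):
        r=np.hypot(P[...,0]-c[0],P[...,1]-c[1]); r2=r[(P[...,2]>h)&(r>30)]; print(c,h,"nearest",r2.min().round())
E
```

```text
[[ 0.922 -0.001  0.386]
 [-0.386 -0.001  0.922]
 [-0.    -1.    -0.002]]
to above front, tool axes: [ 516.4   43.4 -494.7]
(507, -126) 75 nearest 150.0
(507, -126) 120 nearest 150.0
(507, -126) 160 nearest 158.0
(615, 75) 75 nearest 136.0
(615, 75) 120 nearest 153.0
(615, 75) 160 nearest 181.0
```

```bash
python3 -m jog '{"translation":[[28.7,2.4,-27.5],[28.7,2.4,-27.5],[28.7,2.4,-27.5],[28.7,2.4,-27.5],[28.7,2.4,-27.5],[28.7,2.4,-27.5],[28.7,2.4,-27.5],[28.7,2.4,-27.5],[28.7,2.4,-27.5],[28.7,2.4,-27.5],[28.7,2.4,-27.5],[28.7,2.4,-27.5],[28.7,2.4,-27.5],[28.7,2.4,-27.5],[28.7,2.4,-27.5],[28.7,2.4,-27.5],[28.7,2.4,-27.5],[28.7,2.4,-27.5]],"twist":[[0,0,0],[0,0,0],[0,0,0],[0,0,0],[0,0,0],[0,0,0],[0,0,0],[0,0,0],[0,0,0],[0,0,0],[0,0,0],[0,0,0],[0,0,0],[0,0,0],[0,0,0],[0,0,0],[0,0,0],[0,0,0]]}' 1 25
python3 -m jog '{"translation":[[0,0,0],[0,0,0],[0,0,0],[0,0,0],[0,0,0],[0,0,0],[0,0,0],[0,0,0],[0,0,0],[0,0,0]],"twist":[[0,7,0],[0,7,0],[0,7,0],[0,7,0],[0,7,0],[0,7,0],[0,7,0],[0,7,0],[0,0,0],[0,0,0]]}'
cat > go.py <<'E'
import sys
from h import *
from scipy.spatial.transform import Rotation as Ro
s=sense(); R=Ro.from_quat(s["tool_rot"]); print(s["time"],R.as_matrix().round(3).tolist(),s["position"].round(1),"q",s["joint_pos"].round(2),"F",s["force"].round(1),"op",round(s["opening"],3))
if len(sys.argv)>1: print("tool shift",R.inv().apply(np.array([float(a) for a in sys.argv[1:4]])-s["position"]).round(1))
E
python3 go.py 507 -126 101
python3 - <<'E'
from h import *
for n in("side",):
    f=grab_frame(n); cv2.imwrite("pics/"+n+"1.png",cv2.resize(f["img"][120:260,240:440,::-1],None,fx=4,fy=4,interpolation=cv2.INTER_CUBIC))
E
```

```text
time: 1.6
position: [507.5, -127.8, 189.8]
tool_rot: [-0.693, 0.14, -0.139, 0.693]
force: [0.2, 0.6, 1.1]
opening: 0.999
time: 2.43
position: [507.2, -125.8, 190.1]
tool_rot: [0.547, -0.448, 0.447, -0.547]
force: [0.3, -0.7, 0.7]
opening: 1.002
2.4333 [[0.199, -0.001, 0.98], [-0.98, 0.0, 0.199], [-0.0, -1.0, -0.001]] [ 507.2 -125.8  190.1] q [-0.47  0.06  1.79 -0.    1.29 -0.67] F [ 0.3 -0.7  0.7] op 1.002
tool shift [ 0.2 89.1 -0.2]
```

View pics/side1.png

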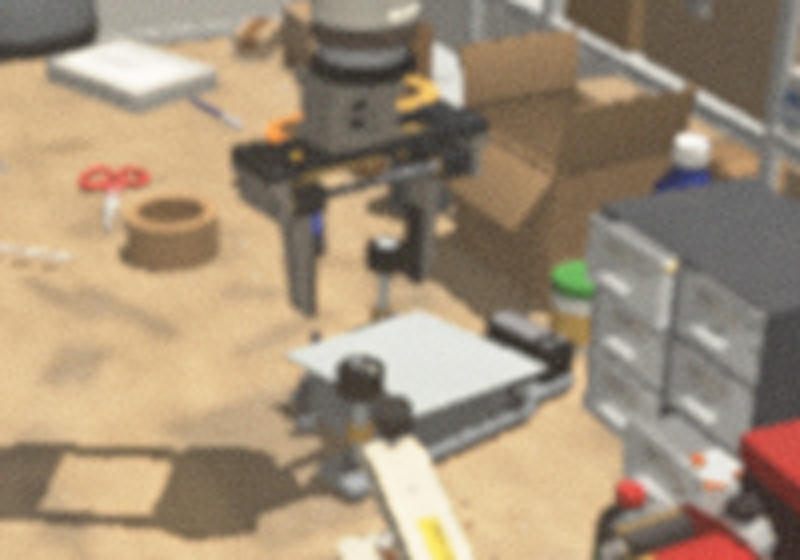

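The crop shows the open fingers at (300,300) and (420,270), centred in column right above the front knob at (360,375). The pan is clear below, so I'm descending.

```bash
python3 -m jog '{"translation":[[0,25,0],[0,25,0],[0,20,0],[0,12,0],[0,7,0],[0,0,0],[0,0,0]],"twist":[[0,0,0],[0,0,0],[0,0,0],[0,0,0],[0,0,0],[0,0,0],[0,0,0]]}'
python3 -m jog '{"translation":[[0,0,0],[0,0,0],[0,0,0],[0,0,0],[0,0,0],[0,0,0],[0,0,0],[0,0,0],[0,0,0],[0,0,0],[0,0,0],[0,0,0]],"twist":[[0,0,0],[0,0,0],[0,0,0],[0,0,0],[0,0,0],[0,0,0],[0,0,0],[0,0,0],[0,0,0],[0,0,0],[0,0,0],[0,0,0]]}' 0.3 25
python3 go.py 507 -126 101
```

```text
time: 3.07
position: [507.8, -126.1, 102.0]
tool_rot: [-0.547, 0.448, -0.449, 0.547]
force: [0.6, 0.4, 0.7]
opening: 1.001
time: 4.07
position: [507.7, -125.8, 101.4]
tool_rot: [-0.546, 0.448, -0.449, 0.547]
force: [3.1, 0.7, -0.4]
opening: 0.386
4.0667 [[0.195, 0.001, 0.981], [-0.981, 0.0, 0.195], [0.0, -1.0, 0.001]] [ 507.7 -125.8  101.4] q [-0.47  0.17  1.86  0.    1.11 -0.67] F [ 3.1  0.7 -0.4] op 0.386
tool shift [ 0.   0.4 -0.7]
```

```bash
python3 -m jog '{"translation":[[0,0,0],[0,0,0],[0,0,0],[0,0,0],[0,0,0],[0,0,0],[0,0,0],[0,0,0],[0,0,0],[0,0,0],[0,0,0],[0,0,0],[0,0,0],[0,0,0],[0,0,0],[0,0,0],[0,0,0]],"twist":[[0,0,0],[0,0,0],[0,-4,0],[0,-6,0],[0,-6,0],[0,-6,0],[0,-6,0],[0,-6,0],[0,-6,0],[0,-6,0],[0,-6,0],[0,-6,0],[0,-6,0],[0,-6,0],[0,-6,0],[0,0,0],[0,0,0]]}' 0 30
python3 go.py 507 -126 101
cat > tilt.py <<'E'
from h import *
yaw=np.radians(17.3); A=np.array([[np.cos(yaw),np.sin(yaw)],[-np.sin(yaw),np.cos(yaw)]])
for nme in("top","side"):
    f=grab_frame(nme); P=cloud(f)
    M,c,n,s,r=panfit(f,P); nx,ny=A@n[:2]
    print(nme,M.sum(),c.round(1),"thy",np.degrees(nx).round(2),"thx",np.degrees(-ny).round(2),"res",s.round(2))
    np.savez(nme+"_last.npz",**f)
E
python3 tilt.py
```

```text
time: 5.48
position: [508.4, -124.9, 101.5]
tool_rot: [-0.706, 0.016, -0.018, 0.707]
force: [5.7, 4.4, -2.9]
opening: 0.386
5.4833 [[0.999, 0.003, 0.047], [-0.047, 0.002, 0.999], [0.003, -1.0, 0.002]] [ 508.4 -124.9  101.5] q [-0.47  0.17  1.86  0.    1.11 -2.  ] F [ 5.7  4.4 -2.9] op 0.386
tool shift [-1.4  0.4 -1.1]
top 2132 [600.  -28.   49.6] thy 0.35 thx -3.79 res 2.6
side 556 [614.2 -72.6  53.3] thy 0.27 thx -3.97 res 1.04
```

```bash
python3 -m jog '{"translation":[[0,0,0],[0,0,0],[0,0,0]],"twist":[[0,-6,0],[0,0,0],[0,0,0]]}'
python3 -m jog '{"translation":[[0,0,0],[0,0,0],[0,0,0],[0,0,0],[0,0,0],[0,0,0],[0,-15,0],[0,-25,0],[0,-25,0],[0,-25,0],[0,0,0],[0,0,0]],"twist":[[0,0,0],[0,0,0],[0,0,0],[0,0,0],[0,0,0],[0,0,0],[0,0,0],[0,0,0],[0,0,0],[0,0,0],[0,0,0],[0,0,0]]}' 1
python3 tilt.py
python3 - <<'E'
from h import *
for nme in("top","side"):
    P=cloud(dict(np.load(nme+"_last.npz")))
    m=((P[...,2]>98)&(P[...,2]<120)&(np.hypot(P[...,0]-613,P[...,1]-77)<35)); q=P[m]
    print(nme,m.sum(),np.median(q,0).round(1),q.min(0).round(1),q.max(0).round(1))
E
python3 go.py 613 77 190
```

```text
time: 5.83
position: [508.4, -124.8, 101.5]
tool_rot: [-0.706, -0.021, 0.019, 0.707]
force: [6.7, 5.9, -3.6]
opening: 0.385
time: 6.83
position: [508.3, -126.4, 192.9]
tool_rot: [0.707, 0.021, -0.019, -0.706]
force: [-0.9, 0.0, -0.9]
opening: 0.997
top 2159 [598.8 -29.8  49.7] thy 0.03 thx -3.57 res 2.55
side 839 [608.  -52.2  51.6] thy 0.12 thx -3.85 res 1.1
top 126 [612.   73.7 109.7] [594.3  54.6  99.1] [630.6  93.1 116. ]
side 22 [597.2  70.6 107.5] [591.9  59.5  99.1] [606.8  89.2 113. ]
6.9333 [[0.998, -0.002, -0.057], [0.057, 0.001, 0.998], [-0.002, -1.0, 0.001]] [ 506.7 -125.6  190.3] q [-0.47  0.06  1.79 -0.    1.29 -2.1 ] F [ 0.3 -0.   1. ] op 1.0
tool shift [117.6   0.3 196.2]
```

```bash
python3 -m jog '{"translation":[[19.4,0,32.2],[19.4,0,32.2],[19.4,0,32.2],[19.4,0,32.2],[19.4,0,32.2],[19.4,0,32.2],[0,0,0],[0,0,0],[0,0,0]],"twist":[[0,0,0],[0,0,0],[0,0,0],[0,0,0],[0,0,0],[0,0,0],[0,0,0],[0,0,0],[0,0,0]]}'
python3 go.py 612 74 101
python3 - <<'E'
from h import *
f=grab_frame("side"); cv2.imwrite("pics/side2.png",cv2.resize(f["img"][120:260,240:440,::-1],None,fx=4,fy=4,interpolation=cv2.INTER_CUBIC))
E
```

```text
time: 7.68
position: [611.6, 73.3, 189.7]
tool_rot: [0.707, 0.019, -0.021, -0.707]
force: [-0.8, -0.4, 0.3]
opening: 1.002
7.6833 [[0.998, -0.003, -0.057], [0.057, -0.0, 0.998], [-0.003, -1.0, -0.0]] [611.6  73.3 189.7] q [-0.08  0.3   1.52 -0.    1.33 -1.7 ] F [-0.8 -0.4  0.3] op 1.002
tool shift [ 0.8 88.7  0.7]
```

View pics/side2.png

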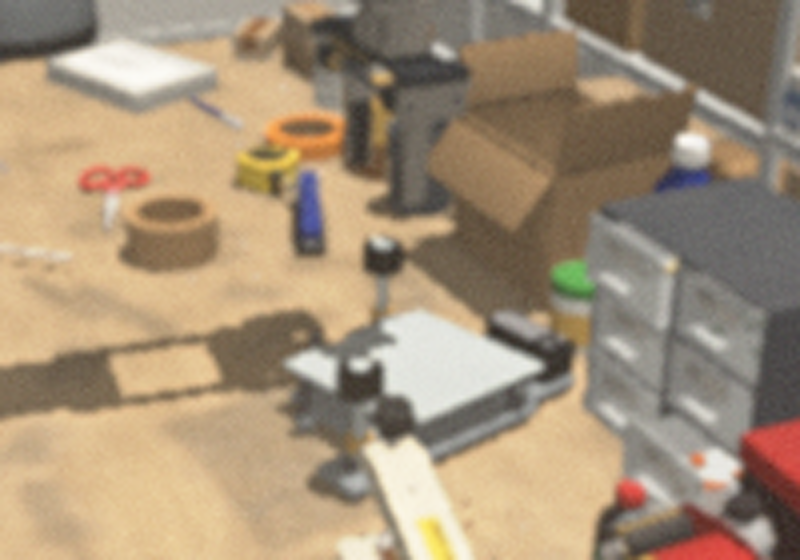

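The crop shows the fingertips at (357,165) and (418,205), centred over the left knob at (382,255). I'll descend, grip and turn it clockwise.

```bash
python3 -m jog '{"translation":[[0.8,25,0.7],[0,25,0],[0,20,0],[0,12,0],[0,6.5,0],[0,0,0],[0,0,0]],"twist":[[0,0,0],[0,0,0],[0,0,0],[0,0,0],[0,0,0],[0,0,0],[0,0,0]]}'
python3 -m jog '{"translation":[[0,0,0],[0,0,0],[0,0,0],[0,0,0],[0,0,0],[0,0,0],[0,0,0],[0,0,0],[0,0,0],[0,0,0],[0,0,0],[0,0,0]],"twist":[[0,0,0],[0,0,0],[0,0,0],[0,0,0],[0,0,0],[0,0,0],[0,0,0],[0,0,0],[0,0,0],[0,0,0],[0,0,0],[0,0,0]]}' 0 30
python3 -m jog '{"translation":[[0,0,0],[0,0,0],[0,0,0],[0,0,0],[0,0,0],[0,0,0],[0,0,0],[0,0,0],[0,0,0],[0,0,0],[0,0,0],[0,0,0],[0,0,0],[0,0,0],[0,0,0],[0,0,0]],"twist":[[0,4,0],[0,6,0],[0,6,0],[0,6,0],[0,6,0],[0,6,0],[0,6,0],[0,6,0],[0,6,0],[0,6,0],[0,6,0],[0,6,0],[0,6,0],[0,6,0],[0,0,0],[0,0,0]]}'
python3 go.py 612 74 101; python3 tilt.py
```

```text
time: 8.32
position: [613.8, 73.8, 103.7]
tool_rot: [0.707, 0.02, -0.02, -0.707]
force: [0.5, -0.4, 0.3]
opening: 1.0
time: 9.32
position: [613.2, 75.6, 102.9]
tool_rot: [-0.706, -0.02, 0.02, 0.708]
force: [0.3, 5.1, 0.8]
opening: 0.382
time: 10.65
position: [612.7, 74.7, 102.8]
tool_rot: [0.548, -0.448, 0.447, -0.547]
force: [-3.4, 2.7, 3.7]
opening: 0.385
10.65 [[0.198, -0.002, 0.98], [-0.98, 0.001, 0.198], [-0.001, -1.0, -0.002]] [612.7  74.7 102.8] q [-0.07  0.39  1.58  0.    1.17 -0.27] F [-3.4  2.7  3.7] op 0.385
tool shift [ 0.6  1.8 -0.8]
top 2448 [590.3 -47.3  53.8] thy 0.12 thx -0.14 res 2.6
side 928 [602.2 -48.5  54.1] thy 0.11 thx -0.18 res 1.14
```

```bash
python3 -m jog '{"translation":[[0,0,0],[0,0,0],[0,0,0]],"twist":[[0,3.5,0],[0,0,0],[0,0,0]]}'
python3 -m jog '{"translation":[[0,0,0],[0,0,0],[0,0,0],[0,0,0],[0,0,0],[0,0,0],[0,-15,0],[0,-25,0],[0,-30,0],[0,-30,0],[-30,-20,0],[-30,0,0],[-30,0,0],[-30,0,0],[-30,0,0],[0,0,0],[0,0,0],[0,0,0]],"twist":[[0,0,0],[0,0,0],[0,0,0],[0,0,0],[0,0,0],[0,0,0],[0,0,0],[0,0,0],[0,0,0],[0,0,0],[0,0,0],[0,0,0],[0,0,0],[0,0,0],[0,0,0],[0,0,0],[0,0,0],[0,0,0]]}' 1
python3 tilt.py
python3 - <<'E'
from h import *
for n in("top","side"):
    P=cloud(dict(np.load(n+"_last.npz")));P0=cloud(dict(np.load(n+"0.npz")))
    for Q in(P0,P):
        f=Q[(abs(Q[...,2])<15)&(Q[...,0]>450)&(Q[...,0]<700)&(abs(Q[...,1])<220)]
        print(n,"bench slope deg",np.degrees(np.linalg.lstsq(np.c_[f[:,:2],np.ones(len(f))],f[:,2],rcond=None)[0][:2]).round(2))
    yaw=np.radians(17.3);c,s=np.cos(yaw),np.sin(yaw)
    for x,y in((-91,35),(-35,91)):
        w=np.array([591.5+c*x-s*y,-42.5+s*x+c*y]); q=P[np.hypot(P[...,0]-w[0],P[...,1]-w[1])<6]; print(" post z",np.percentile(q[:,2],80).round(1) if len(q) else None,len(q))
f=dict(np.load("side_last.npz")); cv2.imwrite("pics/side3.png",cv2.resize(f["img"][120:260,240:440,::-1],None,fx=4,fy=4,interpolation=cv2.INTER_CUBIC))
E
python3 go.py
```

```text
time: 11.0
position: [612.6, 74.7, 102.8]
tool_rot: [0.534, -0.465, 0.464, -0.533]
force: [-4.6, 3.4, 3.8]
opening: 0.383
time: 12.5
position: [593.2, 222.5, 222.8]
tool_rot: [0.533, -0.465, 0.465, -0.533]
force: [0.5, -0.2, -0.8]
opening: 0.998
top 2710 [591.8 -41.9  54. ] thy -0.12 thx 0.13 res 2.6
side 930 [606.  -46.7  54.2] thy 0.14 thx -0.19 res 1.11
top bench slope deg [-0.   -0.08]
top bench slope deg [ 0.01 -0.09]
 post z 54.2 12
 post z 53.9 13
side bench slope deg [-0.05 -0.19]
side bench slope deg [-0.04 -0.17]
 post z 47.6 25
 post z 54.1 6
12.6 [[0.134, 0.0, 0.991], [-0.991, -0.0, 0.134], [0.0, -1.0, -0.0]] [593.4 221.8 222.9] q [ 0.17  0.32  1.43 -0.    1.39  0.03] F [-0.1 -0.7 -0.3] op 0.998
```

View pics/side3.png

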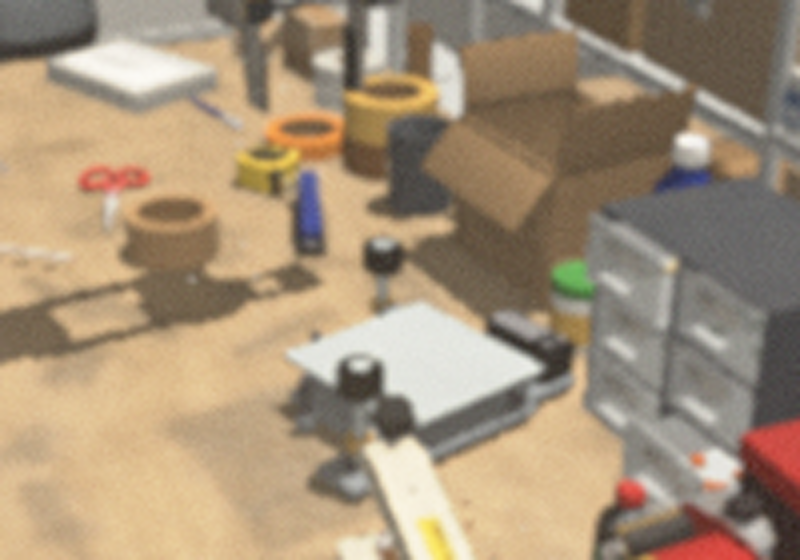

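The crop shows the gripper well clear at about (300,50), both knobs free, and the pan corner at (290,355) in line with the rest. Both views put the tilt at 0.25° or less, and the bystanders haven't moved. Handing in.

```bash
python3 -c "
from workcell import *
hand_in()"
```

```text
the job is handed in; nothing more can be done
```

The pan now reads level to within about 0.25° and I have handed the job in. I turned the front knob about 88° counterclockwise and the left knob about 86° clockwise, then backed the gripper well clear.

**Tilt:** At the start the pan was tilted about +3.7° about the scale's y axis and −3.8° about its x axis. The final readings about y and x were −0.12° and +0.13° from the top camera, and +0.14° and −0.19° from the side camera. The two views disagree in sign, which is within measurement noise. Both are well under the one-degree limit.

**Gauge posts:** The top camera reads the posts at 54.2 and 53.9 mm, against 54.0 mm for the pan. From the side, one post read 54.1 mm and the other 47.6 mm. I put the low reading down to that view catching the post's flank instead of its top.

**Contact:** Forces on the tool stayed below about 10 N in the readings between moves. I moved only the knobs, and the things round the scale looked unmoved in the pictures; I did not measure their positions. The clock stood at about 12.6 s of the 64 s allowed.

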